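# Put the glass press mould together

### The arm

A 7-joint arm with a two-finger parallel gripper is mounted at the origin on the work surface. World frame = base frame: x ahead of the robot, y to its left, z up, the work surface at z = 0. Lengths are in m, angles in rad, forces in N, time in s.
With the tool pointing down it reaches from about 0.425 to 0.95 m from the base axis. Payload 4.7 kg.
Tool frame: the origin (TCP) lies between the finger pads; the fingertips stand 25 mm ahead of it and the grasp point (between the pads) lies 6 mm ahead of it; x points along the fingers, z is the direction in which the jaws open and shut, and the axes are right-handed (so a half turn about x gives the same grasp; the last joint's range is limited). The gripper opens to 85 mm and grips with 20 to 120 N. Pads are 22 mm wide; open, the fingers measure 114 mm over their backs; the gripper's body (76 mm by 85 mm) begins 54 mm behind the grasp point. The pads swing forward as they close: fully open they stand 13 mm farther back than shut.
Start: joints at [-1.279, 0.469, -0.049, 1.532, 0.024, 1.141, -0.082], TCP at [0.213, 0.641, 0.256] pointing down, gripper open.
Joint ranges: [-2.59, 2.59], [-0.33, 1.99], [-1.39, 1.29], [0.1, 2.45], [-1.04, 4.18], [0.21, 1.99], [-2.66, 2.66]. Speed limits (rad/s): [2.57, 2.57, 3.14, 3.14, 3.14, 3.14, 3.14].

### API

Orientations are given as a 3x3 rotation matrix whose columns are the frame's x, y, z axes.
In Python, from rig import * gives the robot as it stands. Calls block until the motion is done:
- movep(position, orientation): joint-space move of the TCP to a pose.
- move_l(position, attitude=None, feed=0.15, until_force=None): straight line of the TCP; attitude=None keeps the orientation; feed is the mean speed in m/s. With until_force (N) it stops when the force on the tool has changed by that much, and returns True; else False.
- move_joints(angles): joint-space move.
- command_gripper(opening, newtons=None): finger opening in m; newtons is the grip in N (None keeps the last); returns when the fingers have stopped.
- sleep(seconds).
- inverse_kinematics(position, orientation): joint angles nearest the present ones, or None.
- sense(): the state.
- camera(name): name is "scene" or "top" or "wrist"; returns (picture, depth): 480x640x3 uint8, red, green, blue; 480x640 float32, m along the optical axis (not along the pixel's ray), 0 where there is no reading.
- camera_params(name): a dict with "K" (3x3 intrinsics, pixels), "position" and "rotation" of the camera in the world; the wrist camera has in their place "tool_from_camera" (4x4, takes a point from camera to tool coordinates, whose origin is the TCP and whose axes are the tool frame's). Camera axes: x right, y down, z forward; pixel columns grow to the right and rows downward; lengths in m; the calibration is good to about 2 mm. The wrist camera is an equidistant fisheye: a pixel r from the principal point sees the ray r / f radians off the axis. A picture is of the moment at which its call begins: read the wrist's pose just before it. camera_params takes no time and is no camera call.
A pose or a line that the arm cannot do raises Unreachable and nothing moves.
- finish_job(): hands the job in, once; it reports no verdict.
The state is a dict: "time_s": time; "joint_pos": joint angles; "qd": joint speeds; "joint_efforts": joint torques, N m; "position": TCP position; "tcp_rot": TCP orientation; "wrist_force": force on the tool from outside, world axes, zero at the start; "ft_torque": the same for the moment, N m; "finger_gap": finger opening in m.
Only numpy, scipy, OpenCV 4.12 (cv2) and the standard library are available. Lean on these libraries where they do the work, as an engineer would, in place of code of your own. Each camera call takes 0.05 s, during which the arm holds its last target.

### The job

Put the press mould together on the base plate, from the bottom up and in this order, letting go of each part once it is fully home: the bottom over the plate's pin, the mould body over the bottom's boss, the collar ring on the mould's neck, and last the slim plunger, nose down through the ring until its flange rests on the collar. Set each part down gently instead of dropping it, and do not knock any part over. Leave the stout plunger, the crucible, the jacks and the wooden block where they are.

Things in the scene. Friction and masses are not known exactly. Their poses are not given: they have to be found in the camera images.
- base_plate: Fixed square steel plate, 110 x 110 x 10 mm, on the bench, with an upright pin in its middle: 14 mm diameter, top at z 20 mm, the upper 5 mm tapering to 8 mm. The stack is built on it. Origin: centre of the underside, on the pin's axis; z up. Seated parts have their origins above it by: bottom 10, mould 30, ring 68, plunger 43 mm.
- bottom: Mould bottom: loose dark iron disc, 58 mm diameter, 20 mm thick (grip it across this), with a round boss on top (34 mm diameter, 8 mm high, upper 5 mm tapering to 24) and a blind hole beneath (19 mm diameter, 14 deep) for the plate's pin. Lies boss up, 0.38 kg. Origin: centre of the underside, z up.
- mould: Mould body, a loose dark iron tube, upright, about 0.5 kg. 60 mm diameter up to z 37 mm, then a neck of 55 tapering to 51 mm up to z 44; a 39 mm through bore fits over the bottom's boss. Two 10 mm lugs stick out along its +y and -y at z 20, to 44 mm from the axis: grip across the 60 mm body along its own x. Origin: centre of the underside, z up.
- ring: Collar ring: loose bright steel, flat, collar up, 25 mm high, about 0.23 kg. From below: skirt z 0-6 mm (67 outside, 59 inside diameter) that goes over the mould's neck; flange z 6-13 (67), which rests on the neck; collar z 13-25, 50 mm diameter, to grip. 37 mm bore through flange and collar. Origin: centre of the underside, z up.
- plunger: Slim plunger, the one for this mould: loose bright steel, about 0.45 kg, standing on its nose. Nose 25 mm diameter at the foot, 33 mm from z 22 to 50; flange 48 mm diameter, z 50-58; stem to grip, 20 mm diameter, z 58-90. Goes nose down through the ring; the flange's underside rests on the collar. Origin: centre of the foot, z up.
- stout_plunger: Stout plunger of another mould, not to be used or moved: bright steel, standing upright, 80 mm high, 50 mm shank (too wide for the ring), flange 66 mm diameter, stem 20 mm diameter. Origin: centre of the foot.
- crucible: Bystander: small open grey crucible, 90 mm diameter, 75 mm high, standing among the parts. Origin: centre of the foot.
- jacks: Bystander: steel glassmaker's jacks (large tweezers), 335 mm long and 60 mm wide, lying flat to the left of the parts, seen from the robot. Origin: about the middle of its length, on the bench; its blades point along its own +x.
- wood_block: Bystander: round wooden forming cup, 88 mm diameter, 45 mm high, with a straight handle along its own -x, reaching 180 mm from the axis; it lies to the robot's right. Origin: centre of the cup's underside.
There are look-alikes about, which are no part of the job. Leave any green or red look-alike of the ring alone.

How it is judged:
On the way, in this order (a step that is already met when the one before it is completed fails the run):
1. the bottom sits flat on the base plate, over its pin, let go (horizontal distance between bottom and base_plate below 0.005 m and z of bottom in the frame of base_plate between 0.0075 and 0.0125 m and angle between bottom's own z axis and vertical below 0.06 rad and linear speed of bottom below 0.02 m/s and contact force between bottom and the fingers below 0.05 N), for 0.2 s.
2. the mould body sits on the bottom, over its boss, let go (horizontal distance between bottom and base_plate below 0.005 m and z of bottom in the frame of base_plate between 0.0075 and 0.0125 m and angle between each of bottom, mould's own z axis and vertical below 0.06 rad and horizontal distance between mould and bottom below 0.005 m and z of mould in the frame of base_plate between 0.0275 and 0.0325 m and linear speed of mould below 0.02 m/s and contact force between mould and the fingers below 0.05 N), for 0.2 s.
3. the collar ring sits on the neck of the mould body, let go (horizontal distance between bottom and base_plate below 0.005 m and z of bottom in the frame of base_plate between 0.0075 and 0.0125 m and angle between each of bottom, mould, ring's own z axis and vertical below 0.06 rad and horizontal distance between mould and bottom below 0.005 m and z of mould in the frame of base_plate between 0.0275 and 0.0325 m and horizontal distance between ring and mould below 0.005 m and z of ring in the frame of base_plate between 0.0655 and 0.0705 m and linear speed of ring below 0.02 m/s and contact force between ring and the fingers below 0.05 N), for 0.2 s.
4. the slim plunger hangs in the ring, flange on the collar, let go (horizontal distance between bottom and base_plate below 0.005 m and z of bottom in the frame of base_plate between 0.0075 and 0.0125 m and angle between each of bottom, mould, ring, plunger's own z axis and vertical below 0.06 rad and horizontal distance between mould and bottom below 0.005 m and z of mould in the frame of base_plate between 0.0275 and 0.0325 m and horizontal distance between ring and mould below 0.005 m and z of ring in the frame of base_plate between 0.0655 and 0.0705 m and horizontal distance between plunger and ring below 0.005 m and z of plunger in the frame of base_plate between 0.0405 and 0.0455 m and linear speed of plunger below 0.02 m/s and contact force between plunger and the fingers below 0.05 N), for 0.2 s.
At the end, for the whole second after the job is handed in: Bottom, mould body, ring and slim plunger are stacked on the base plate, each fully home (height within 2.5 mm), its axis within 5 mm of the part beneath and upright within 0.06 rad, all released and at rest (all of step 4 and linear speed of each of bottom, mould, ring below 0.02 m/s and contact force between each of bottom, mould, ring and the fingers below 0.05 N); the robot touches nothing.
It fails at once if the stout plunger, crucible, jacks or wooden block is moved by more than 20 mm (distance of any of stout_plunger, crucible, jacks, wood_block from where it was at the start of the episode above 0.02 m).
It fails at once if a part is dropped into place (over 0.5 m/s within 15 mm above its seat) ((horizontal distance between bottom and base_plate below 0.02 m and z of bottom in the frame of base_plate below 0.025 m and linear speed of bottom above 0.5 m/s) or (horizontal distance between mould and base_plate below 0.02 m and z of mould in the frame of base_plate below 0.045 m and linear speed of mould above 0.5 m/s) or (horizontal distance between ring and base_plate below 0.02 m and z of ring in the frame of base_plate below 0.083 m and linear speed of ring above 0.5 m/s) or (horizontal distance between plunger and base_plate below 0.02 m and z of plunger in the frame of base_plate below 0.058 m and linear speed of plunger above 0.5 m/s)).
It fails at once if a part or the stout plunger is tipped over (leans more than 0.8 rad) (angle between any of bottom, mould, ring, plunger, stout_plunger's own z axis and vertical above 0.8 rad).
It also fails if it takes over 125 s, if anything falls off the work surface, if the arm or the gripper's body presses on something with over 40 N, if the wrist force passes 120 N, or if a joint passes its speed limit or range.

## Working session

There is one attempt and no reset: what is moved stays moved. The work goes in short steps, each a Python script; the robot and the scene stay as the last script left them, time stands still between calls to the robot, and variables do not carry over. Pictures are saved under pics/ and viewed, and the job is handed in when it is done.

```bash
mkdir -p pics; ls
python3 - <<'E'
from rig import *
import cv2,numpy as np
s=sense();print(s)
for n in ["scene","top","wrist"]:
    im,d=camera(n);p=camera_params(n);print(n,p)
    cv2.imwrite(f"pics/{n}0.png",im[:,:,::-1]);np.save(f"pics/{n}0.npy",d);np.save(f"pics/{n}0_im.npy",im)
    print(d.min(),d.max(),(d==0).mean())
E
```

```text
pics
{'time_s': 0.0, 'joint_pos': array([-1.2789004 ,  0.46945391, -0.04858237,  1.53371596,  0.02405687,
        1.14096984, -0.08231995]), 'qd': array([ 0.00048166,  0.00018249, -0.00070216, -0.00010364,  0.0007034 ,
        0.00109232, -0.00058266]), 'joint_efforts': array([-2.35825501e-04, -5.10299635e+01, -4.68709634e-02, -2.37722093e+01,
        1.06342445e-02,  7.46630161e-03, -4.53307578e-06]), 'position': array([0.21265712, 0.64005813, 0.25524357]), 'tcp_rot': array([[-5.82660294e-04, -9.48979374e-01,  3.15337610e-01],
       [-1.87508031e-03,  3.15338146e-01,  9.48977522e-01],
       [-9.99998072e-01, -3.83518212e-05, -1.96314756e-03]]), 'wrist_force': array([-0.17919785, -1.25167846, -0.15280041]), 'ft_torque': array([0.02182754, 0.02593347, 0.02047844]), 'finger_gap': 0.0852596117469004}
scene {'K': array([[525.50579145,   0.        , 323.8707756 ],
       [  0.        , 525.50579145, 248.47014703],
       [  0.        ,   0.        ,   1.        ]]), 'position': array([1.10883885, 0.19302003, 1.09651929]), 'rotation': array([[-0.27437014,  0.83215573, -0.48191064],
     
[... 394 characters left out ...]
2168682],
       [-0.99965678, -0.02556493, -0.00572401],
       [ 0.00879063, -0.12150379, -0.99255204]])}
0.0 2.6451397 0.004150390625
wrist {'K': array([[371.64829954,   0.        , 316.06703125],
       [  0.        , 371.64829954, 238.03582806],
       [  0.        ,   0.        ,   1.        ]]), 'tool_from_camera': array([[ 4.34451757e-04, -2.92921838e-01,  9.56136292e-01,
        -1.17557336e-01],
       [-4.85401927e-04, -9.56136331e-01, -2.92921629e-01,
         7.41979634e-02],
       [ 9.99999788e-01, -3.36850082e-04, -5.57579933e-04,
         1.11034234e-03],
       [ 0.00000000e+00,  0.00000000e+00,  0.00000000e+00,
         1.00000000e+00]])}
0.0 1.6072905 0.005865885416666667
```

View pics/scene0.png

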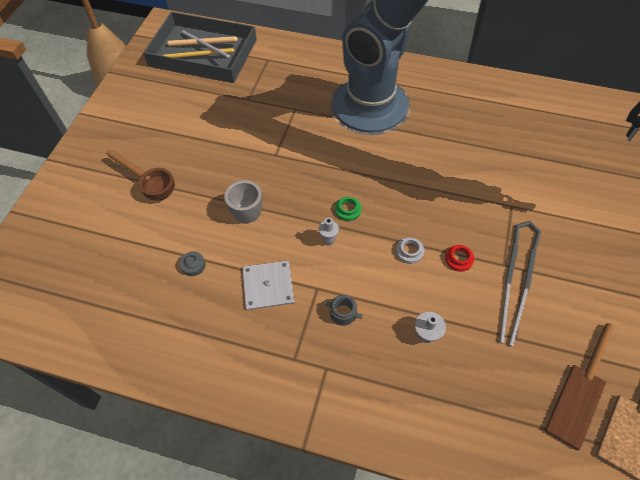

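View pics/top0.png

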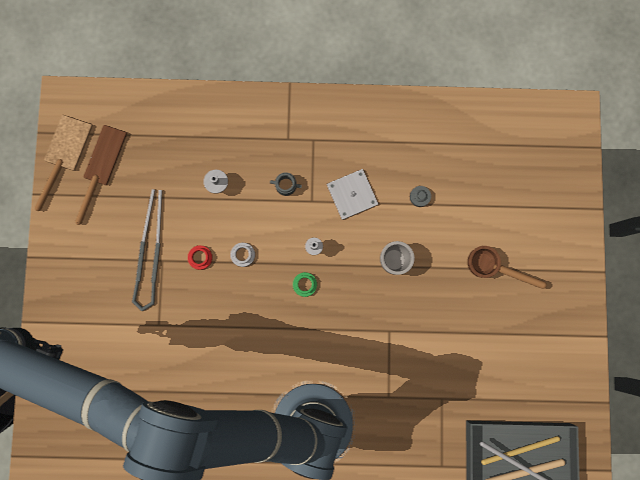

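View pics/wrist0.png

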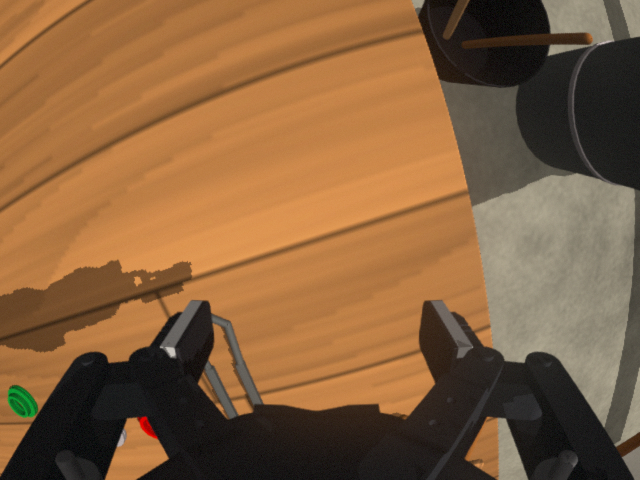

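The scene picture shows these candidates. 
- **Ring:** bright ring at scene (410,250) / top (243,254). The look-alikes are green at (348,208)/(305,285) and red at (460,257)/(200,257).
- **Plunger:** slim at scene (328,230) / top (315,246). The stout one is at (430,325)/(215,181).
- **Mould:** (344,310)/(286,184), with lugs. The crucible at (244,200)/(397,258) could be confused with it.
- **Bottom:** (192,263)/(421,196). 
- **Plate:** (268,284)/(353,194).

Next I'll get coarse positions from two views and enlarged crops.

```bash
cat > h.py <<'E'
import numpy as np, cv2
def ray(p,u,v):
    K=p['K']; d=np.array([(u-K[0,2])/K[0,0],(v-K[1,2])/K[1,1],1.0]); return p['position'],p['rotation']@d
def onplane(p,u,v,z):
    o,d=ray(p,u,v); return o+d*(z-o[2])/d[2]
def tri(o1,d1,o2,d2):
    d1=d1/np.linalg.norm(d1);d2=d2/np.linalg.norm(d2)
    A=np.stack([d1,-d2],1); s=np.linalg.lstsq(A,o2-o1,rcond=None)[0]
    a=o1+d1*s[0];b=o2+d2*s[1]; return (a+b)/2,np.linalg.norm(a-b)
def wray(s,p,u,v):
    "fisheye equidistant: ray in world"
    K=p['K'];x=(u-K[0,2])/K[0,0];y=(v-K[1,2])/K[1,1];r=np.hypot(x,y)
    k=np.sin(r)/r if r>1e-9 else 1.0
    d=np.array([x*k,y*k,np.cos(r)]);T=p['tool_from_camera'];R=s['tcp_rot']
    return s['position']+R@T[:3,3], R@T[:3,:3]@d
def wproj(s,p,X):
    T=p['tool_from_camera'];R=s['tcp_rot']
    q=T[:3,:3].T@(R.T@(np.asarray(X)-s['position'])-T[:3,3])
    th=np.arctan2(np.hypot(q[0],q[1]),q[2]);n=np.hypot(q[0],q[1])
    return p['K'][0,2]+p['K'][0,0]*th*q[0]/n, p['K'][1,2]+p['K'][1,1]*th*q[1]/n
def wplane(s,p,u,v,z):
    o,d=wray(s,p,u,v); return o+d*(z-o[2])/d[2]
def down(yaw):
    "tool x down, tool z (jaw axis) horizontal at yaw"
    z=np.array([np.cos(yaw),np.sin(yaw),0]);x=np.array([0,0,-1.]);y=np.cross(z,x)
    return np.stack([x,y,z],1)
E
python3 - <<'E'
from rig import *
from h import *
S=camera_params("scene");T=camera_params("top")
ds=np.load("pics/scene0.npy");dt=np.load("pics/top0.npy")
for n,a,b,z in [("bottom",(192,262),(421,196),.02),("mould",(343,303),(286,183),.044),("ring",(411,246),(243,254),.025),("plunger",(328,222),(315,246),.09),("stout",(431,320),(215,181),.08),("pin",(267,284),(353,194),.02),("crucible",(244,192),(397,258),.075),("red",(460,255),(200,257),.025),("green",(348,206),(305,285),.02)]:
    X,e=tri(*ray(S,*a),*ray(T,*b))
    print(n,X.round(3),"gap",round(e,4),"plane",onplane(S,*a,z).round(3)[:2],onplane(T,*b,z).round(3)[:2],np.linalg.norm(X[:2]).round(3))
def crop(im,c,h,s,n):
    x,y=c;q=im[y-h:y+h,x-h:x+h,::-1];return cv2.resize(q,None,fx=s,fy=s,interpolation=cv2.INTER_CUBIC)
im=np.load("pics/scene0_im.npy");imt=np.load("pics/top0_im.npy")
cs=[(192,262),(343,308),(411,250),(328,230)];ct=[(421,196),(286,184),(243,254),(315,246)]
out=np.vstack([np.hstack([crop(im,c,25,4,0) for c in cs]),np.hstack([crop(imt,c,25,4,0) for c in ct])])
cv2.imwrite("pics/crops1.png",out)
E
```

```text
bottom [ 0.623 -0.286  0.012] gap 0.0036 plane [ 0.626 -0.281] [ 0.622 -0.287] 0.686
mould [0.643 0.088 0.045] gap 0.0024 plane [0.643 0.089] [0.644 0.087] 0.649
ring [0.448 0.202 0.022] gap 0.0052 plane [0.449 0.204] [0.448 0.199] 0.491
plunger [0.469 0.005 0.077] gap 0.0028 plane [0.477 0.009] [0.468 0.004] 0.469
stout [0.64  0.279 0.064] gap 0.0016 plane [0.647 0.278] [0.637 0.275] 0.698
pin [ 0.626 -0.098  0.002] gap 0.0023 plane [ 0.633 -0.092] [ 0.623 -0.098] 0.633
crucible [ 0.442 -0.212  0.08 ] gap 0.0033 plane [ 0.439 -0.212] [ 0.443 -0.214] 0.49
red [0.437 0.319 0.016] gap 0.0031 plane [0.443 0.319] [0.437 0.316] 0.541
green [0.368 0.029 0.011] gap 0.002 plane [0.374 0.031] [0.368 0.028] 0.369
```

View pics/crops1.png

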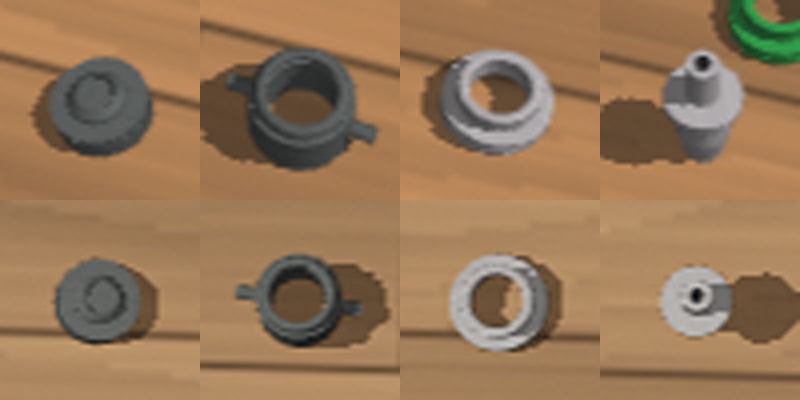

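The crops confirm the choices: bossed dark disc, lugged tube, bright steel ring, and slim plunger with its narrow nose visible. Next I'll check reach and take wrist views.

Run:
```python
from rig import *
from h import *
np.set_printoptions(precision=2,suppress=True)
p=camera_params("wrist");s=sense()
for x in (0,.1,.15,.2): print(x,wproj(s,p,s['position']+s['tcp_rot']@np.array([x,0,0])))
for n,xy in dict(bottom=(.622,-.287),plate=(.624,-.096),mould=(.643,.088),ring=(.448,.2),plunger=(.469,.005)).items():
    for z in (.03,.2):
        o=[]
        for k in range(12):
            y=-np.pi+k*np.pi/6
            try:q=inverse_kinematics([*xy,z],down(y))
            except Exception as e:q=None
            o.append(None if q is None else (int(np.degrees(y)),round(float(q[6]),2)))
        print(n,z,o)
```

```text
0 (np.float64(313.29901670755675), np.float64(336.7957598307362))
0.1 (np.float64(314.4825991285309), np.float64(249.70543157606767))
0.15 (np.float64(314.78446369996306), np.float64(228.08993072480843))
0.2 (np.float64(314.9991031243742), np.float64(212.85830497927554))
bottom 0.03 [(-180, -2.08), (-150, -1.55), (-120, -1.03), (-90, -0.54), (-60, -0.02), (-29, 0.49), (0, 1.02), (29, 1.39), (59, 1.77), (90, 2.21), (120, 2.65), (149, 2.23)]
bottom 0.2 [(-180, -2.17), (-150, -1.65), (-120, -1.12), (-90, -0.64), (-60, -0.12), (-29, 0.39), (0, 0.9), (29, 1.41), (59, 1.8), (90, 2.32), (120, 2.07), (149, 2.4)]
plate 0.03 [(-180, -2.31), (-150, -1.79), (-120, -1.26), (-90, -0.97), (-60, -0.48), (-29, -0.01), (0, 0.46), (29, 0.94), (59, 1.43), (90, 1.87), (120, 2.28), (149, 1.98)]
plate 0.2 [(-180, -2.45), (-150, -1.93), (-120, -1.4), (-90, -1.04), (-60, -0.58), (-29, -0.09), (0, 0.41), (29, 0.92), (59, 1.42), (90, 1.91), (120, 2.35), (149, 2.11)]
mould 0.03 [(-180, 2.14), (-150, -2.09), (-120, -1.57), (-90, -1.3), (-60, -0.73), (-29, -0.28), (0, 0.17), (29, 0.6), (59, 1.02), (90, 1.44), (12
[... 172 characters left out ...]
 1.94), (149, 2.41)]
ring 0.03 [(-180, 2.38), (-150, -2.25), (-120, -1.72), (-90, -1.59), (-60, -1.18), (-29, -0.68), (0, -0.23), (29, 0.21), (59, 0.65), (90, 1.1), (120, 1.53), (149, 1.94)]
ring 0.2 [(-180, 2.58), (-150, -2.64), (-120, -2.11), (-90, -1.86), (-60, -1.38), (-29, -0.88), (0, -0.38), (29, 0.11), (59, 0.61), (90, 1.1), (120, 1.59), (149, 2.09)]
plunger 0.03 [(-180, 2.08), (-150, -1.82), (-120, -1.3), (-90, -1.1), (-60, -0.69), (-29, -0.21), (0, 0.26), (29, 0.72), (59, 1.2), (90, 1.65), (120, 2.09), (149, 2.48)]
plunger 0.2 [(-180, 2.58), (-150, -2.28), (-120, -1.75), (-90, -1.39), (-60, -0.92), (-29, -0.43), (0, 0.07), (29, 0.58), (59, 1.08), (90, 1.59), (120, 2.1), (149, 2.59)]
```

```bash
cat >> h.py <<'E'
import pickle
def shot(name):
    import rig
    s=rig.sense(); im,d=rig.camera("wrist"); 
    pickle.dump((s,im,d),open(f"pics/{name}.pkl","wb")); cv2.imwrite(f"pics/{name}.png",im[:,:,::-1]); return s,im,d
E
python3 - <<'E'
from rig import *
from h import *
movep([.62,0.0,.25],down(0)); shot("w1")
movep([.62,-.19,.25],down(0)); s,_,_=shot("w2"); print(s['time_s'],s['position'],s['wrist_force'])
E
```

```text
3.6667 [ 0.62049492 -0.1882418   0.2496642 ] [0.37041634 0.73351067 1.22041738]
```

View pics/w1.png

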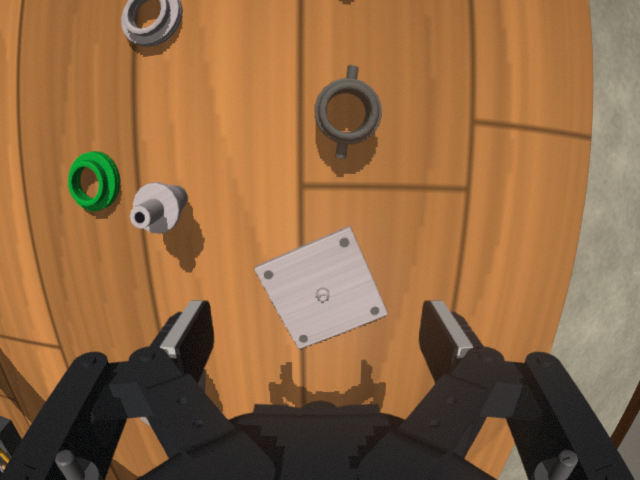

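View pics/w2.png

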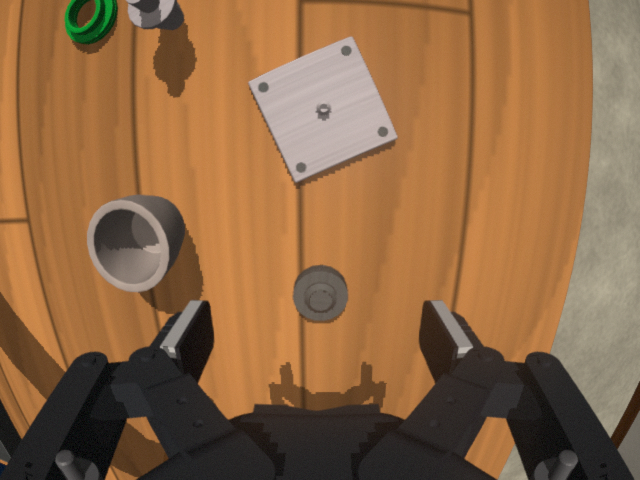

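Run:
```python
from rig import *
from h import *
A=pickle.load(open("pics/w1.pkl","rb"));B=pickle.load(open("pics/w2.pkl","rb"));p=camera_params("wrist")
for n,a,b in [("b1",(268,275),(263,87)),("b2",(344,243),(347,50)),("b3",(375,311),(383,132)),("b4",(303,339),(301,167)),("pin",(322,295),(324,111))]:
    X,e=tri(*wray(A[0],p,*a),*wray(B[0],p,*b)); print(n,X.round(4),round(e,4), wplane(A[0],p,*a,.01).round(4)[:2],wplane(B[0],p,*b,.01).round(4)[:2])
# mean from bolts
for W,pts in ((A,[(268,275),(344,243),(375,311),(303,339)]),(B,[(263,87),(347,50),(383,132),(301,167)])):
    print(np.mean([wplane(W[0],p,*q,.01) for q in pts],0))
print("bottom",wplane(B[0],p,321,297,.028), wplane(B[0],p,320.5,293,.02))
def cr(im,c,h,s): 
    x,y=c;return cv2.resize(im[y-h:y+h,x-h:x+h,::-1],None,fx=s,fy=s,interpolation=cv2.INTER_CUBIC)
cv2.imwrite("pics/c2.png",np.vstack([np.hstack([cr(A[1],(322,295),20,10),cr(B[1],(324,111),20,10)]),]))
cv2.imwrite("pics/c3.png",np.hstack([cr(B[1],(321,294),36,10)[:590]]))
```

```text
b1 [ 0.5709 -0.0725  0.0113] 0.0002 [ 0.5706 -0.073 ] [ 0.5708 -0.0723]
b2 [ 0.6495 -0.0368  0.0126] 0.0011 [ 0.6491 -0.0376] [ 0.6502 -0.0362]
b3 [ 0.6853 -0.1155  0.0107] 0.0002 [ 0.6855 -0.1159] [ 0.6853 -0.1155]
b4 [ 0.6066 -0.1502  0.0121] 0.0004 [ 0.6063 -0.1516] [ 0.6067 -0.1504]
pin [ 0.628  -0.0964  0.0089] 0.0013 [ 0.6273 -0.0958] [ 0.6286 -0.0964]
[ 0.62788596 -0.09452711  0.01      ]
[ 0.62825803 -0.09362135  0.01      ]
bottom [ 0.62632592 -0.27871821  0.028     ] [ 0.62590092 -0.27802109  0.02      ]
```

View pics/c2.png

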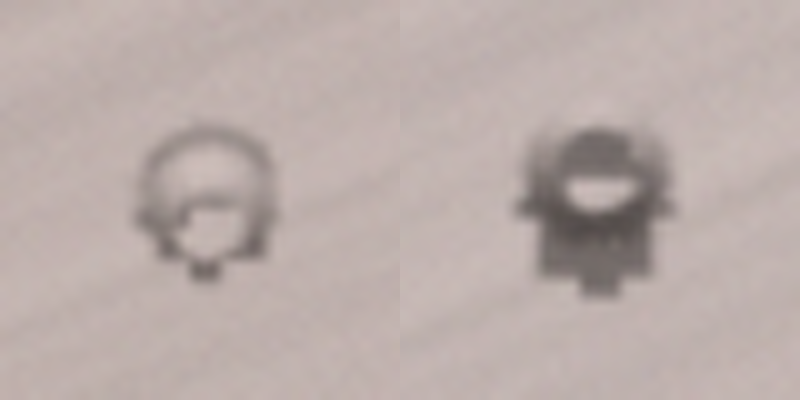

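View pics/c3.png

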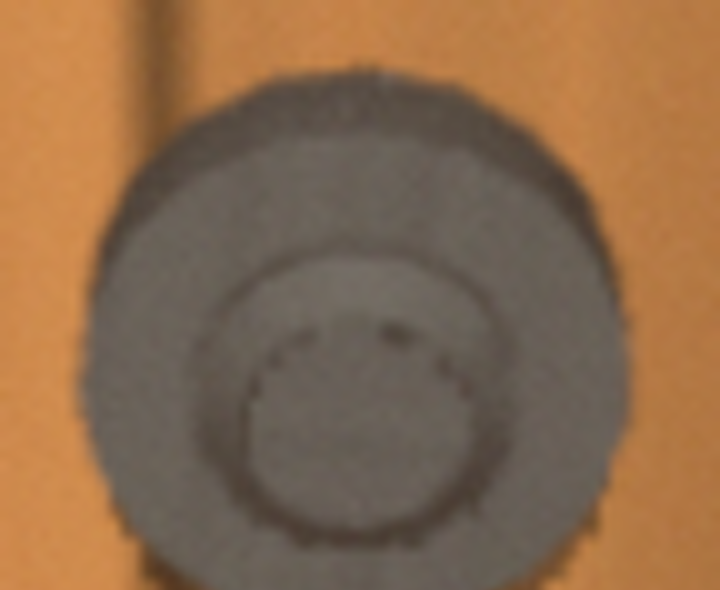

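The crops show the boss top centred near (321,300.5) in w2, the pin base near (322.8,…) in w1 and the pin tip near (323,298). I'll fit circles of known radius to the points I read.

```bash
cat >> h.py <<'E'
from scipy.optimize import least_squares
def circ(s,p,pts,z,r=None):
    "centre of circle at height z from pixel points; returns cx,cy,r,residual"
    P=np.array([wplane(s,p,*q,z)[:2] for q in pts])
    if r is None: f=lambda c:np.hypot(*(P-c[:2]).T)-c[2]; x0=[*P.mean(0),.02]
    else: f=lambda c:np.hypot(*(P-c[:2]).T)-r; x0=P.mean(0)
    o=least_squares(f,x0); return o.x.round(4),np.abs(o.fun).max().round(4)
E
python3 - <<'E'
from rig import *
from h import *
A=pickle.load(open("pics/w1.pkl","rb"));B=pickle.load(open("pics/w2.pkl","rb"));p=camera_params("wrist")
g=lambda o,L:[(o[0]+x/10-.5+.05,o[1]+y/10-.5+.05) for x,y in L]
o=(285,258)
print("boss top r12",circ(B[0],p,g(o,[(247,420),(475,420),(360,318),(360,532),(280,345),(445,345)]),.028))
print("rim r29",circ(B[0],p,g(o,[(90,350),(630,350),(360,132),(200,185),(520,185)]),.02))
print("boss base r17",circ(B[0],p,g(o,[(197,380),(515,380),(355,243)]),.023))
o=(302,275)
print("pin base r7",circ(A[0],p,g(o,[(138,190),(277,190),(207,124),(160,145),(255,145)]),.015))
print("pin top",wplane(A[0],p,*g(o,[(210,228)])[0],.02))
o=(304-40,91)
print("pin top w2",wplane(B[0],p,*g(o,[(600,190)])[0],.02))
print(A[0]['position'],B[0]['position'],A[0]['tcp_rot'][:,2],B[0]['tcp_rot'][:,2],A[0]['tcp_rot'][:,0],B[0]['tcp_rot'][:,0])
E
```

```text
boss top r12 (array([ 0.626 , -0.2822,  0.012 ]), np.float64(0.0005))
rim r29 (array([ 0.6259, -0.2817,  0.0281]), np.float64(0.0004))
boss base r17 (array([ 0.6255, -0.2804,  0.0163]), np.float64(0.0))
pin base r7 (array([ 0.6275, -0.0916,  0.0072]), np.float64(0.0002))
pin top [ 0.62768304 -0.09371223  0.02      ]
pin top w2 [ 0.62797982 -0.09553441  0.02      ]
[0.6200827  0.00147702 0.24983345] [ 0.62049492 -0.1882418   0.2496642 ] [ 9.99997423e-01  2.25731464e-03 -2.40427436e-04] [ 9.99998613e-01  1.65953731e-03 -1.42297624e-04] [-2.41590254e-04  5.14875095e-04 -9.99999838e-01] [-1.45058103e-04  1.66340109e-03 -9.99998606e-01]
```

```bash
cat >> h.py <<'E'
def wdepth(s,p,d,u,v,tool=False):
    K=p['K'];x=(u-K[0,2])/K[0,0];y=(v-K[1,2])/K[1,1];r=np.hypot(x,y)
    k=np.tan(r)/r if r>1e-9 else 1.
    c=d[v,u]*np.array([x*k,y*k,1.]);T=p['tool_from_camera'];q=T[:3,:3]@c+T[:3,3]
    return q if tool else s['position']+s['tcp_rot']@q
E
python3 - <<'E'
from rig import *
from h import *
B=pickle.load(open("pics/w2.pkl","rb"));p=camera_params("wrist")
for u,v in [(209,304),(207,312),(200,305),(192,302),(188,308),(175,330),(165,352),(210,330),(205,350),(425,304),(440,305)]:
    print(u,v,wdepth(B[0],p,B[2],u,v,True).round(4))
for u,v in [(321,300),(310,280),(300,300),(345,300),(310,150),(280,310)]: print("world",u,v,wdepth(B[0],p,B[2],u,v).round(4))
E
```

```text
209 304 [ 0.0114  0.0084 -0.0421]
207 312 [ 0.007   0.0071 -0.0418]
200 305 [ 0.0028  0.0124 -0.0428]
192 302 [ 0.0057  0.012  -0.047 ]
188 308 [ 0.0007  0.012  -0.0471]
175 330 [-0.0153  0.0119 -0.0467]
165 352 [-0.0294  0.0124 -0.045 ]
210 330 [ 0.0084 -0.0019 -0.0421]
205 350 [-0.0018 -0.0049 -0.0419]
425 304 [0.0088 0.0097 0.0436]
440 305 [0.0025 0.0124 0.0475]
world 321 300 [ 0.6264 -0.2847  0.0228]
world 310 280 [ 0.6151 -0.2638  0.0189]
world 300 300 [ 0.6046 -0.2865  0.0194]
world 345 300 [ 0.6515 -0.286   0.0204]
world 310 150 [ 0.6154 -0.134   0.0104]
world 280 310 [ 0.581  -0.3094 -0.0009]
```

Run:
```python
from rig import *
from h import *
move_l([.626,-.282,.14],feed=.2); s,_,_=shot("w3"); print(s['time_s'],s['position'],s['wrist_force'])
im=cv2.imread("pics/w3.png");cv2.imwrite("pics/w3c.png",cv2.resize(im[200:380,230:410],None,fx=3.3,fy=3.3,interpolation=cv2.INTER_CUBIC))
```

```text
4.5833 [ 0.62691842 -0.28103833  0.14079112] [1.0507915  0.17348419 0.77662905]
```

View pics/w3c.png

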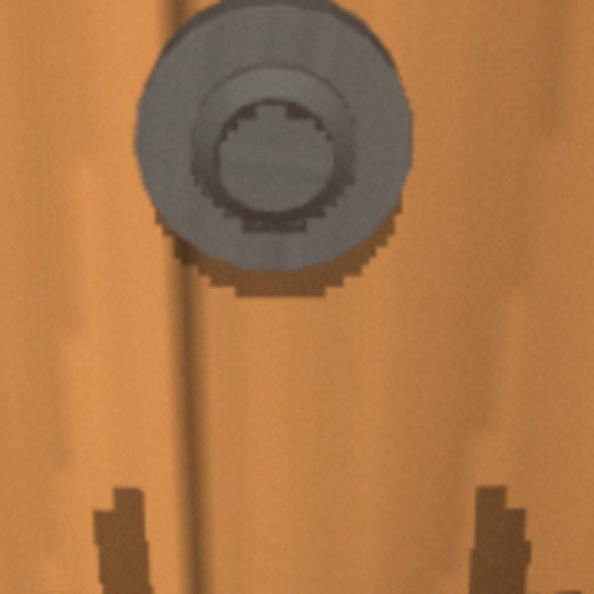

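Run:
```python
from rig import *
from h import *
B=pickle.load(open("pics/w2.pkl","rb"));C=pickle.load(open("pics/w3.pkl","rb"));p=camera_params("wrist")
g=lambda L:[(230+x/3.3-.35,200+y/3.3-.35) for x,y in L]
print("boss top",circ(C[0],p,g([(217,158),(336,158),(275,103),(275,213)]),.028))
print("rim",circ(C[0],p,g([(136,140),(411,140),(275,3),(275,270)]),.02))
print("tri",tri(*wray(B[0],p,320.7,300.2),*wray(C[0],p,*g([(276,158)])[0])))
```

```text
boss top (array([ 0.6261, -0.2827,  0.0116]), np.float64(0.0002))
rim (array([ 0.6255, -0.2816,  0.0284]), np.float64(0.0003))
tri (array([ 0.62605036, -0.28296026,  0.02678689]), np.float64(1.96187671025214e-05))
```

Run:
```python
from rig import *
from h import *
np.set_printoptions(precision=4,suppress=True)
R=down(0)
print(move_l([.6262,-.2822,.027],R,feed=.1,until_force=15), sense()['position'],sense()['wrist_force'])
command_gripper(.045,40); s=sense(); print(s['time_s'],s['finger_gap'],s['position'],s['wrist_force'])
move_l([.6262,-.2822,.09],R,feed=.1); s,_,_=shot("w4"); print(s['finger_gap'],s['position'],s['wrist_force'])
move_l([.6278,-.1,.09],R,feed=.15); s,_,_=shot("w5");print(s['time_s'],s['finger_gap'],s['position'],s['wrist_force'])
```

```text
False [ 0.6267 -0.2825  0.0279] [-0.5842  0.0178 -0.2679]
6.3 0.056429499999812414 [ 0.6262 -0.2824  0.028 ] [-2.8127  0.9939  6.1211]
0.056358487247305716 [ 0.6259 -0.2818  0.0897] [-0.0798 -0.0388 -3.4076]
8.5 0.05605002542401664 [ 0.6277 -0.1016  0.0902] [ 1.2847  0.0844 -2.7858]
```

View pics/w5.png

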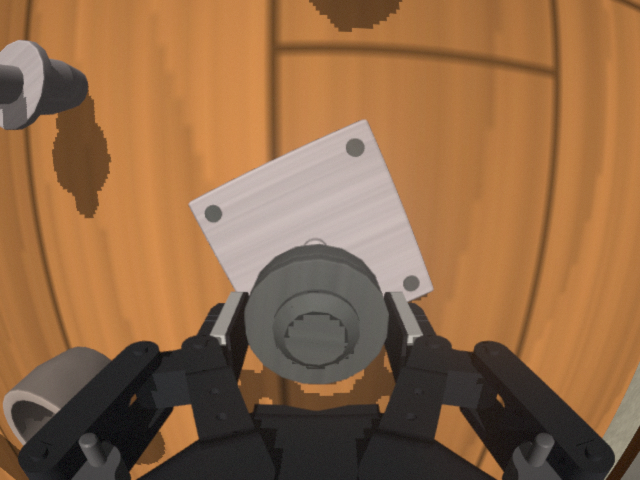

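Run:
```python
from rig import *
from h import *
np.set_printoptions(precision=4,suppress=True)
R=down(0)
move_l([.6278,-.094,.055],R,feed=.1); sleep(.2); s=sense();print(s['position'],s['wrist_force'])
r=move_l([.6278,-.094,.034],R,feed=.04,until_force=8); s=sense();print(r,s['position'],s['wrist_force'],s['time_s']); 
shot("w6")
```

```text
[ 0.6283 -0.0944  0.0557] [ 0.6387  0.0372 -3.5139]
True [ 0.6278 -0.0939  0.0376] [0.9037 0.1625 3.2075] 9.7083
```

View pics/w6.png

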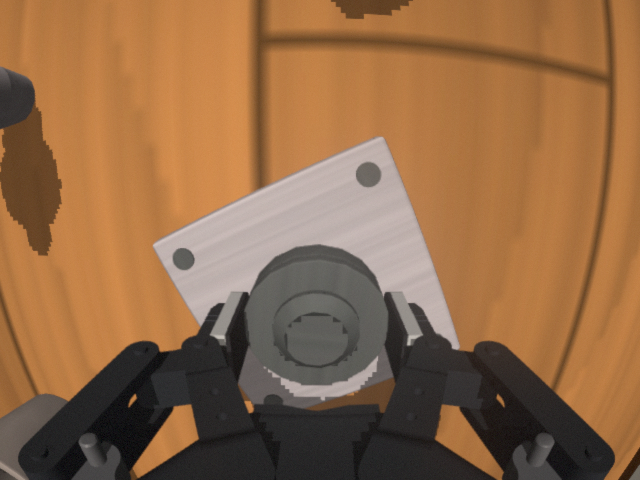

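Run:
```python
from rig import *
from h import *
np.set_printoptions(precision=4,suppress=True)
R=down(0)
command_gripper(.085); sleep(.1); print(sense()['wrist_force'])
move_l([.6278,-.094,.14],R,feed=.15); shot("w7")
movep([.635,0.09,.19],R); sleep(.2);shot("w8"); s=sense();print(s['position'],s['time_s'])
a=cv2.imread("pics/w7.png");b=cv2.imread("pics/w8.png")
cv2.imwrite("pics/c7.png",cv2.resize(a[160:360,215:415],None,fx=3,fy=3,interpolation=cv2.INTER_CUBIC))
```

```text
[ 0.0076  0.8136 -0.5619]
[0.6349 0.0876 0.1897] 12.175
```

View pics/c7.png

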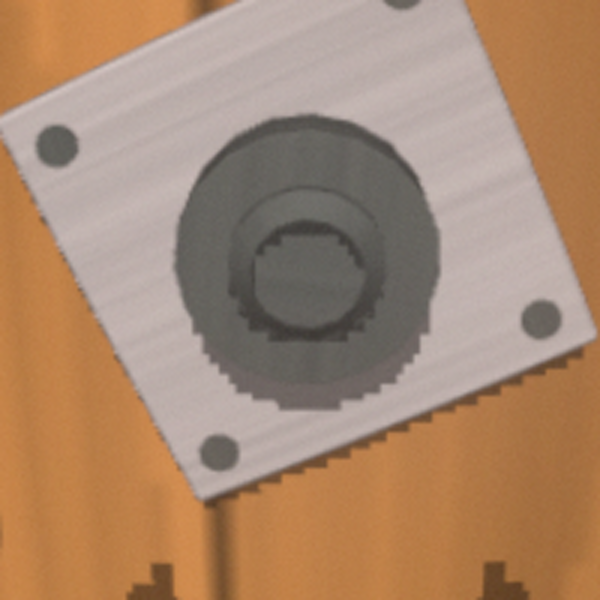

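View pics/w8.png

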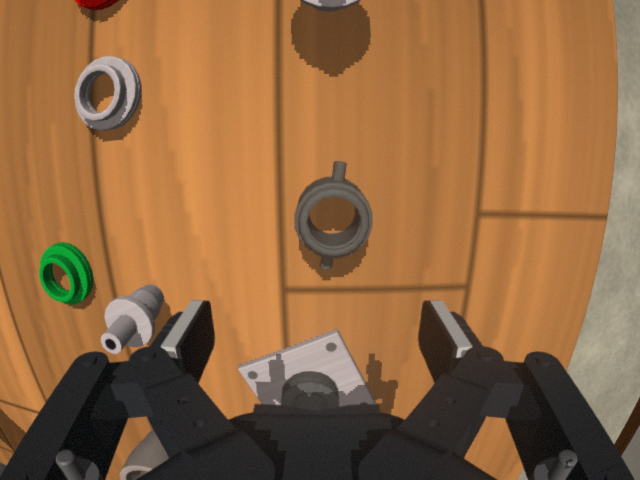

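The bottom sits flat and centred on the plate (w7 crop, boss around (308,275) in the crop). In w8 the mould is at (333,217) with its lugs at (340,170) and (326,262). I'll enlarge it.

Run:
```python
import cv2
b=cv2.imread("pics/w8.png")
cv2.imwrite("pics/c8.png",cv2.resize(b[155:285,270:400],None,fx=4.6,fy=4.6,interpolation=cv2.INTER_CUBIC))
```

```text
(no output)
```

View pics/c8.png

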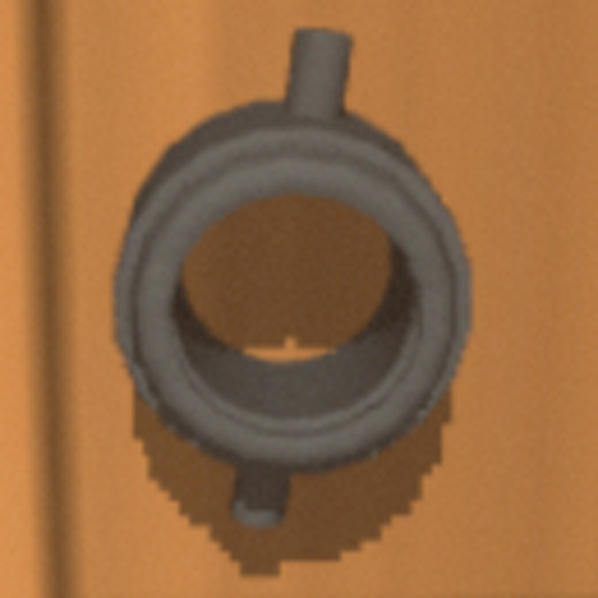

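Run:
```python
from rig import *
from h import *
D=pickle.load(open("pics/w8.pkl","rb"));E=pickle.load(open("pics/w7.pkl","rb"));A=pickle.load(open("pics/w1.pkl","rb"));p=camera_params("wrist")
g=lambda L:[(270+x/4.6-.4,155+y/4.6-.4) for x,y in L]
print("bore r.0195",circ(D[0],p,g([(170,315),(422,315),(297,193),(297,432)]),.044))
print("body r.03",circ(D[0],p,g([(115,300),(471,300)]),.037))
a=wplane(D[0],p,*g([(321,32)])[0],.025);b=wplane(D[0],p,*g([(257,512)])[0],.022)
print("lugs",a,b,np.linalg.norm(a-b),"yaw of +y lug axis",np.degrees(np.arctan2(*(a-b)[1::-1])),"mid",(a+b)/2)
print("w1 tri top centre",tri(*wray(A[0],p,348.5,109),*wray(D[0],p,*g([(296,313)])[0])))
g=lambda L:[(215+x/3-.4,160+y/3-.4) for x,y in L]
print("boss top",circ(E[0],p,g([(251,278),(365,278),(308,222),(308,330)]),.038),E[0]['position'])
b=[wplane(E[0],p,*q,.01) for q in g([(57,146),(219,453),(541,319)])]; print("plate mid (b1,b3)",(b[0]+b[2])/2)
im=cv2.imread("pics/w1.png");cv2.imwrite("pics/c1m.png",cv2.resize(im[60:165,295:400],None,fx=5,fy=5,interpolation=cv2.INTER_CUBIC))
```

```text
bore r.0195 (array([0.6487, 0.0932, 0.0199]), np.float64(0.0002))
body r.03 (array([0.6486, 0.0939, 0.0292]), np.float64(0.0))
lugs [0.65342552 0.13644949 0.025     ] [0.6430912  0.05090851 0.022     ] 0.08621518035781095 yaw of +y lug axis 83.11140883723922 mid [0.64825836 0.093679   0.0235    ]
w1 tri top centre (array([0.64851974, 0.09352625, 0.04413675]), np.float64(0.0002780925829534284))
boss top (array([ 0.6285, -0.0941,  0.0119]), np.float64(0.0)) [ 0.62714215 -0.09360814  0.13914587]
plate mid (b1,b3) [ 0.62773946 -0.09343188  0.01      ]
```

View pics/c1m.png

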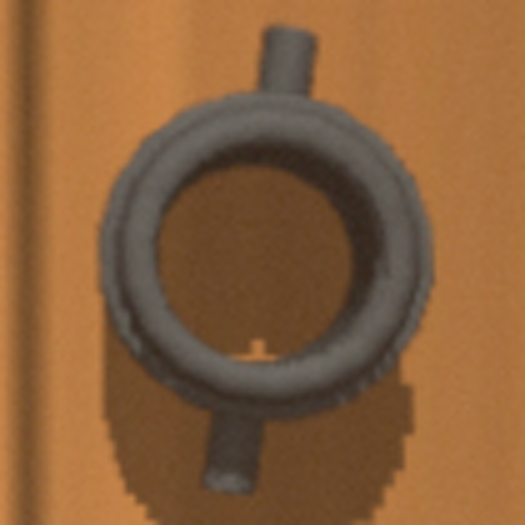

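Run:
```python
from rig import *
from h import *
np.set_printoptions(precision=4,suppress=True)
R=down(-.12)
movep([.6486,.0935,.16],R); sleep(.15); s,_,_=shot("w9"); print(s['position'],s['time_s'])
im=cv2.imread("pics/w9.png");cv2.imwrite("pics/c9.png",cv2.resize(im[180:330,240:390],None,fx=4,fy=4,interpolation=cv2.INTER_CUBIC))
```

```text
[0.6489 0.0927 0.161 ] 12.5833
```

View pics/c9.png

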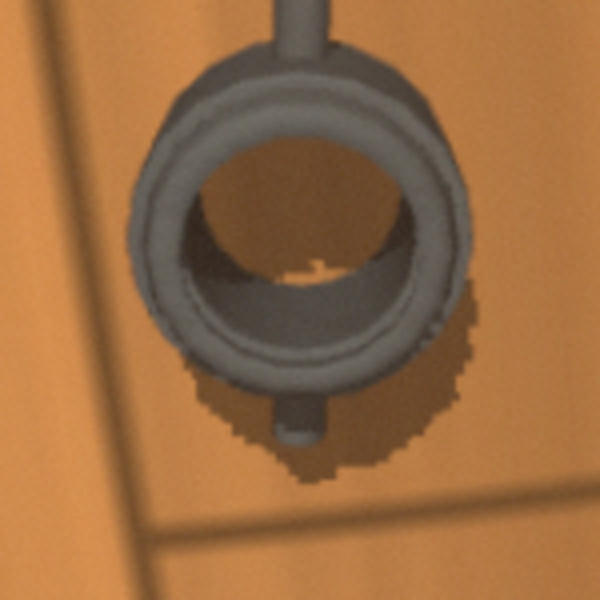

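Run:
```python
from rig import *
from h import *
np.set_printoptions(precision=4,suppress=True)
F=pickle.load(open("pics/w9.pkl","rb"));p=camera_params("wrist")
g=lambda L:[(240+x/4-.4,180+y/4-.4) for x,y in L]
c,r=circ(F[0],p,g([(180,245),(418,245),(300,136),(300,364)]),.044);print("bore",c,r)
print("body",circ(F[0],p,g([(131,230),(471,230)]),.037))
R=down(-.12)
print(move_l([.6487,.0935,.035],R,feed=.12,until_force=15)); s=sense();print(s['position'],s['wrist_force'])
command_gripper(.05,50); s=sense(); print(s['time_s'],s['finger_gap'],s['position'],s['wrist_force'])
move_l([.6487,.0935,.115],R,feed=.12); s,_,_=shot("w10"); print(s['finger_gap'],s['position'],s['wrist_force'])
```

```text
bore [0.6486 0.0932 0.0198] 0.0
body (array([0.6491, 0.095 , 0.029 ]), np.float64(0.0))
False
[0.6494 0.0934 0.0359] [ 0.6194 -0.6108  0.8096]
14.1917 0.05740852017327032 [0.6492 0.0936 0.036 ] [-0.9758  0.7965  6.5058]
0.05796208180967665 [0.6479 0.0937 0.1141] [-0.5391  0.1705 -4.1176]
```

View pics/w10.png

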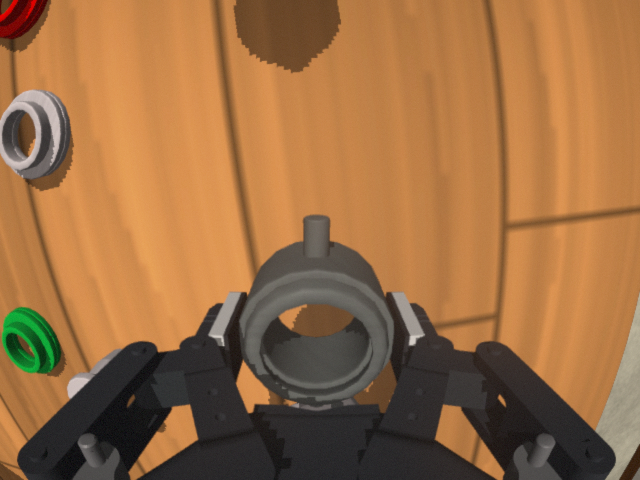

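Run:
```python
from rig import *
from h import *
np.set_printoptions(precision=4,suppress=True)
R=down(-.12)
move_l([.6282,-.094,.115],R,feed=.15)
move_l([.6282,-.094,.085],R,feed=.08); sleep(.2); s=sense();print(s['position'],s['wrist_force'],s['time_s'])
r=move_l([.6282,-.094,.062],R,feed=.03,until_force=8); s=sense();print(r,s['position'],s['wrist_force'],s['time_s']); 
shot("w11")
```

```text
[ 0.6286 -0.0942  0.0855] [ 0.169  -0.8089 -4.2534] 17.1917
True [ 0.628  -0.0939  0.066 ] [-1.5859  0.4249  5.0032] 17.8083
```

View pics/w11.png

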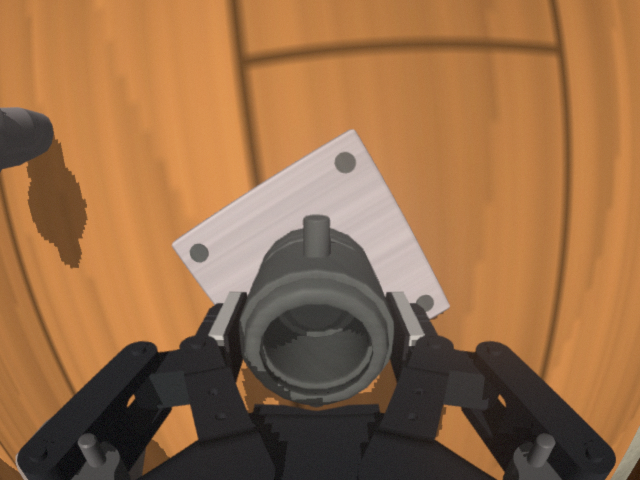

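Run:
```python
from rig import *
from h import *
np.set_printoptions(precision=4,suppress=True)
R=down(-.12)
command_gripper(.085); sleep(.1); print(sense()['wrist_force'])
move_l([.6282,-.094,.2],R,feed=.2); sleep(.1); s,_,_=shot("w12"); print(s['position'])
movep([.455,0.2,.16],down(0)); sleep(.2);s,_,_=shot("w13"); print(s['position'],s['time_s'])
a=cv2.imread("pics/w12.png")
cv2.imwrite("pics/c12.png",cv2.resize(a[160:340,230:410],None,fx=3.3,fy=3.3,interpolation=cv2.INTER_CUBIC))
```

```text
[-0.1134  0.0054  0.4072]
[ 0.6272 -0.0936  0.1982]
[0.4559 0.1991 0.1602] 20.8167
```

View pics/c12.png

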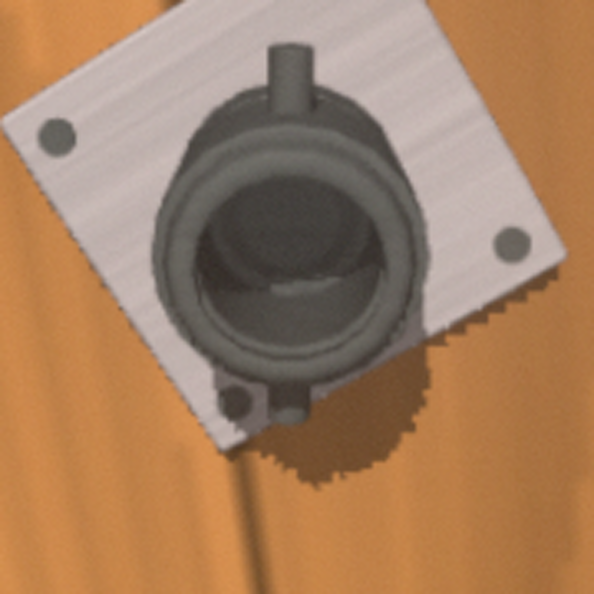

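View pics/w13.png

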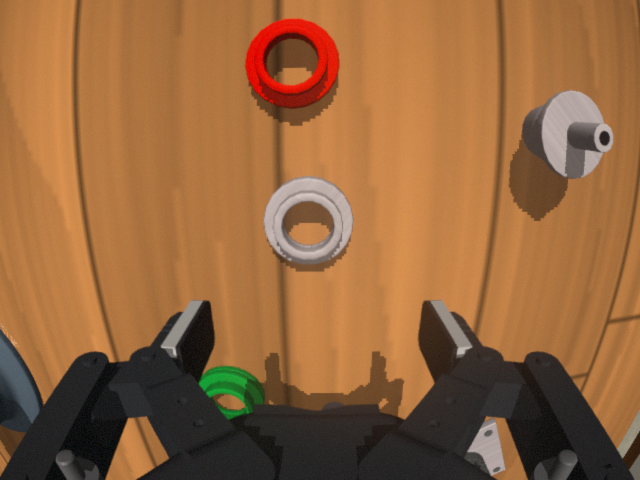

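The mould sits upright on the bottom, concentric on the plate. In w13 the bright ring is at (308,222), clear of the red one at (292,62). I'll measure it.

Run:
```python
from rig import *
from h import *
im=cv2.imread("pics/w13.png");a=cv2.resize(im[165:275,255:365],None,fx=5,fy=5,interpolation=cv2.INTER_CUBIC);cv2.imwrite("pics/c13.png",a)
G=pickle.load(open("pics/w12.pkl","rb"));p=camera_params("wrist")
g=lambda L:[(230+x/3.3-.35,160+y/3.3-.35) for x,y in L]
print("bore r.0195",circ(G[0],p,g([(196,265),(387,265),(291,176),(291,358)]),.074))
print("body r.03",circ(G[0],p,g([(153,250),(428,250)]),.067))
```

```text
bore r.0195 (array([ 0.6288, -0.0946,  0.0198]), np.float64(0.0))
body r.03 (array([ 0.6288, -0.0926,  0.0292]), np.float64(0.0))
```

View pics/c13.png

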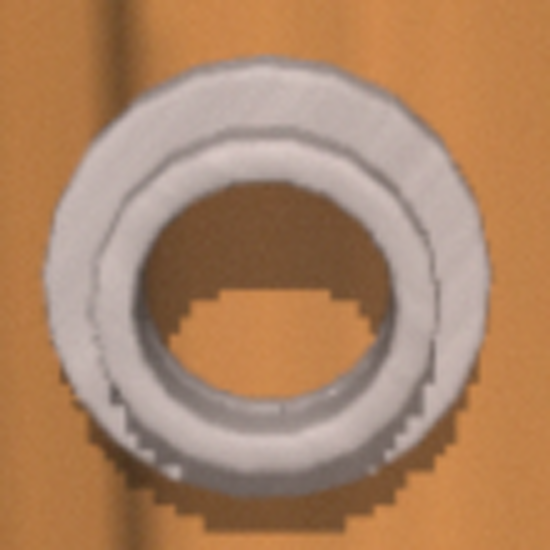

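Run:
```python
from rig import *
from h import *
np.set_printoptions(precision=4,suppress=True)
p=camera_params("wrist")
H=pickle.load(open("pics/w13.pkl","rb"))
g=lambda L:[(255+x/5-.4,165+y/5-.4) for x,y in L]
print("collar r.025",circ(H[0],p,g([(98,305),(437,305),(267,138),(267,471)]),.025))
print("bore r.0185",circ(H[0],p,g([(138,310),(396,310),(267,181),(267,436)]),.025))
print("skirt r.0335",circ(H[0],p,g([(46,280),(490,280),(267,58)]),.013))
for n in ("w10","w13"):
    s,im,d=pickle.load(open(f"pics/{n}.pkl","rb"))
    best=[]
    for v in range(285,345):
        for u in range(150,260):
            if d[v,u]>0:
                q=wdepth(s,p,d,u,v,True)
                if abs(q[1])<.0125 and abs(abs(q[2])-s['finger_gap']/2)<.006 and q[0]<.03: best.append(q)
    b=np.array(best);print(n,s['finger_gap'],len(b),np.percentile(b[:,0],[50,90,95,98,100]))
```

```text
collar r.025 (array([0.4511, 0.2058, 0.0242]), np.float64(0.0002))
bore r.0185 (array([0.4511, 0.2054, 0.0184]), np.float64(0.0002))
skirt r.0335 (array([0.4509, 0.2069, 0.0328]), np.float64(0.0))
w10 0.05796208180967665 1585 [-0.0031  0.0106  0.0141  0.0162  0.0267]
w13 0.08487608220043703 1610 [-0.0051  0.0076  0.0093  0.0109  0.013 ]
```

Run:
```python
from rig import *
from h import *
np.set_printoptions(precision=4,suppress=True)
R=down(0)
move_l([.4511,.2056,.11],R,feed=.15); sleep(.15); s,_,_=shot("w14"); print(s['position'],s['time_s'])
im=cv2.imread("pics/w14.png");cv2.imwrite("pics/c14.png",cv2.resize(im[190:340,240:390],None,fx=4,fy=4,interpolation=cv2.INTER_CUBIC))
```

```text
[0.452  0.2057 0.111 ] 21.5
```

View pics/c14.png

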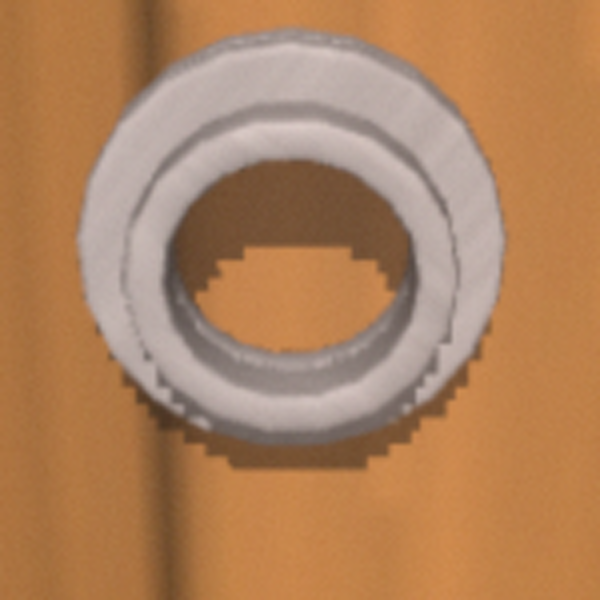

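Run:
```python
from rig import *
from h import *
np.set_printoptions(precision=4,suppress=True)
p=camera_params("wrist");H=pickle.load(open("pics/w13.pkl","rb"));I=pickle.load(open("pics/w14.pkl","rb"))
g=lambda L:[(240+x/4-.4,190+y/4-.4) for x,y in L]
print("collar",circ(I[0],p,g([(130,270),(457,270),(292,117),(292,432)]),.025),"bore",circ(I[0],p,g([(167,275),(414,275),(292,158),(292,394)]),.025))
a=wray(H[0],p,255+267/5-.4,165+308/5-.4)
print("tri",tri(*a,*wray(I[0],p,*g([(291,277)])[0])))
R=down(0)
print(move_l([.4511,.2056,.036],R,feed=.1,until_force=10)); s=sense();print(s['position'],s['wrist_force'])
command_gripper(.035,40); s=sense(); print(s['time_s'],s['finger_gap'],s['position'],s['wrist_force'])
shot("w15")
```

```text
collar (array([0.4511, 0.2056, 0.0243]), np.float64(0.0003)) bore (array([0.4507, 0.2058, 0.0182]), np.float64(0.0002))
tri (array([0.4509, 0.2046, 0.0206]), np.float64(0.00027236907830259033))
False
[0.4515 0.2056 0.0363] [-0.5332 -0.0709 -0.7274]
22.8917 0.04775352551788884 [0.4512 0.2058 0.0368] [-1.3933 -0.2922  7.0021]
```

View pics/w15.png

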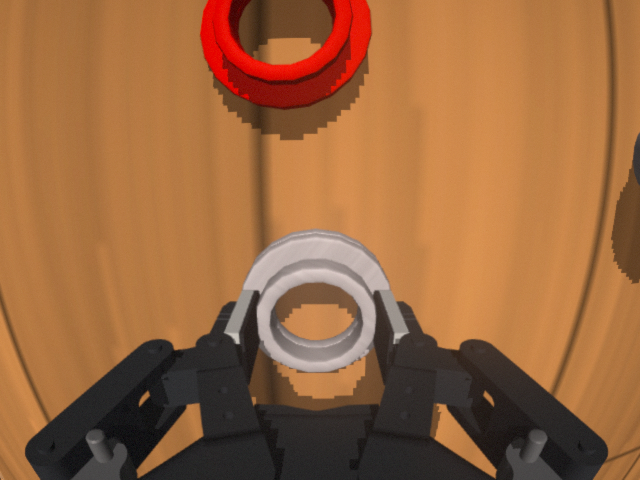

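Run:
```python
from rig import *
from h import *
np.set_printoptions(precision=4,suppress=True)
R=down(0)
move_l([.4511,.2056,.15],R,feed=.12); s,_,_=shot("w16"); print(s['finger_gap'],s['position'],s['wrist_force'])
move_l([.6286,-.094,.15],R,feed=.17); sleep(.3); s,_,_=shot("w17"); print(s['finger_gap'],s['position'],s['wrist_force'],s['time_s'])
```

```text
0.047841812631501245 [0.4505 0.2054 0.1493] [ 0.1237  0.3532 -2.7187]
0.0476981942482722 [ 0.6285 -0.0937  0.15  ] [-0.4408  0.0644 -2.554 ] 26.5917
```

View pics/w17.png

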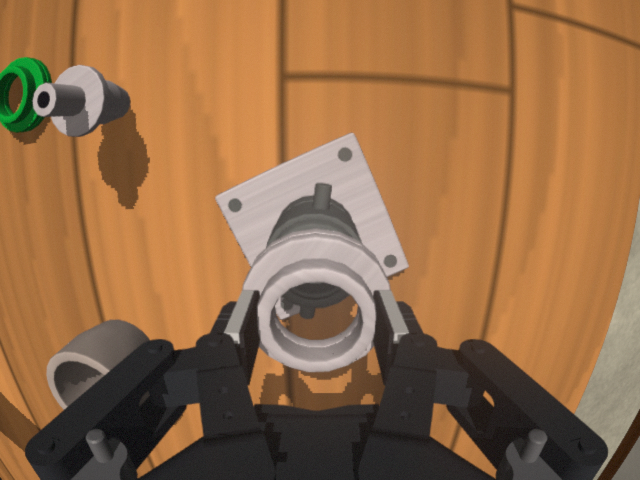

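Run:
```python
from rig import *
from h import *
np.set_printoptions(precision=4,suppress=True)
R=down(0)
move_l([.6286,-.094,.122],R,feed=.08); sleep(.2)
s=sense();print(s['position'],s['wrist_force'])
r=move_l([.6286,-.094,.100],R,feed=.03,until_force=6); s=sense();print(r,s['position'],s['wrist_force'],s['finger_gap'],s['time_s']); 
shot("w18")
```

```text
[ 0.6289 -0.0942  0.1225] [-0.5359  0.1847 -2.7476]
True [ 0.6285 -0.0939  0.1048] [-0.4002  0.36    4.7753] 0.04749215157729374 27.9167
```

View pics/w18.png

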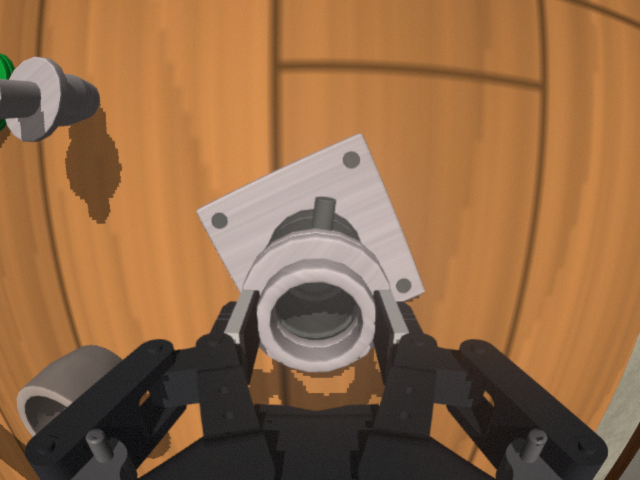

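Run:
```python
from rig import *
from h import *
np.set_printoptions(precision=4,suppress=True)
R=down(0)
command_gripper(.085); sleep(.1); print(sense()['wrist_force'])
move_l([.6286,-.094,.23],R,feed=.2); sleep(.15); s,_,_=shot("w19"); print(s['position'])
movep([.472,0.007,.22],R); sleep(.2);s,_,_=shot("w20"); print(s['position'],s['time_s'])
im,_=camera("scene");cv2.imwrite("pics/s2.png",cv2.resize(im[235:345,210:330,::-1],None,fx=5,fy=5,interpolation=cv2.INTER_CUBIC))
a=cv2.imread("pics/w19.png")
cv2.imwrite("pics/c19.png",cv2.resize(a[160:340,230:410],None,fx=3.3,fy=3.3,interpolation=cv2.INTER_CUBIC))
```

```text
[-0.7043  0.4508 -0.9843]
[ 0.6278 -0.0937  0.2282]
[0.4734 0.0061 0.2203] 30.4833
```

View pics/c19.png

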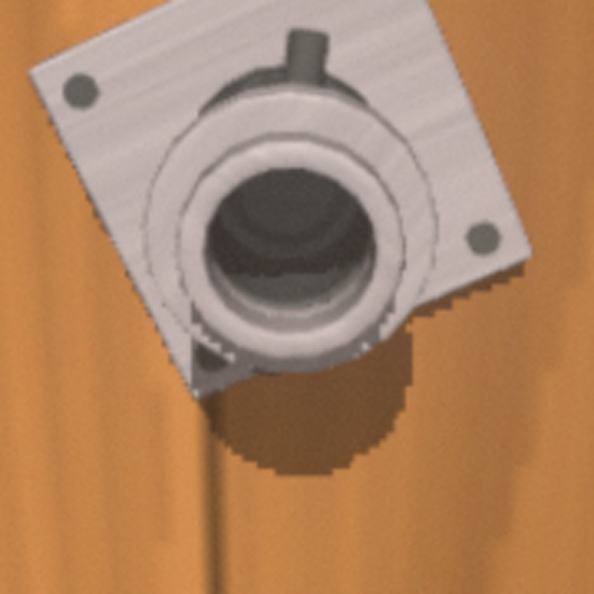

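View pics/w20.png

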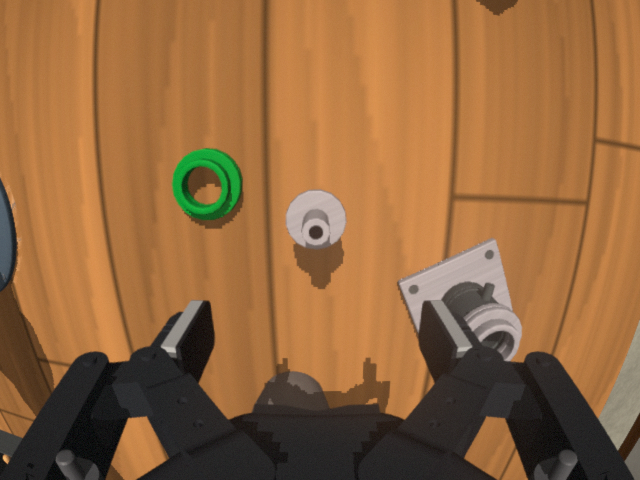

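View pics/s2.png

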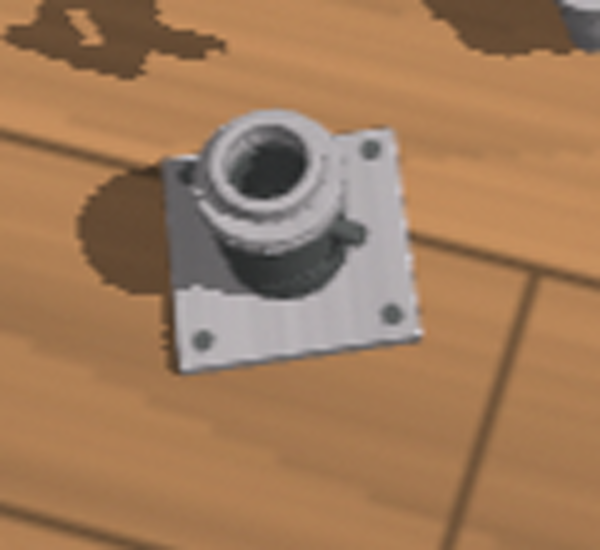

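The ring sits level on the mould; the bore is centred near (291,245) in the crop. The plunger in w20 has its flange at (316,219) and its stem top at (316,232). I'll measure both.

Run:
```python
from rig import *
from h import *
np.set_printoptions(precision=4,suppress=True)
p=camera_params("wrist");J=pickle.load(open("pics/w19.pkl","rb"))
g=lambda L:[(230+x/3.3-.35,160+y/3.3-.35) for x,y in L]
print("ring bore r.0185",circ(J[0],p,g([(205,240),(377,240),(291,166),(291,323)]),.093),"collar",circ(J[0],p,g([(180,245),(402,245),(291,138),(291,360)]),.093))
im=cv2.imread("pics/w20.png");cv2.imwrite("pics/c20.png",cv2.resize(im[175:265,270:360],None,fx=6.5,fy=6.5,interpolation=cv2.INTER_CUBIC))
```

```text
ring bore r.0185 (array([ 0.6294, -0.0927,  0.0181]), np.float64(0.0005)) collar (array([ 0.6294, -0.0941,  0.0245]), np.float64(0.0005))
```

View pics/c20.png

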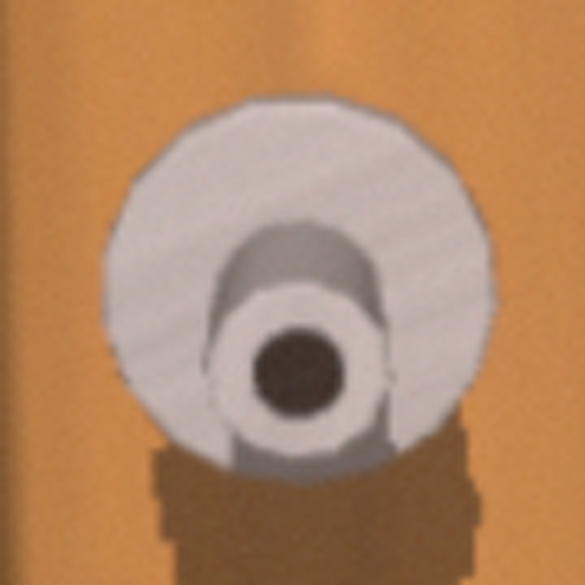

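Run:
```python
from rig import *
from h import *
np.set_printoptions(precision=4,suppress=True)
p=camera_params("wrist");J=pickle.load(open("pics/w20.pkl","rb"))
g=lambda L:[(270+x/6.5-.42,175+y/6.5-.42) for x,y in L]
a=circ(J[0],p,g([(209,370),(388,370),(298,281),(298,459)]),.09);print("stem",a)
print("flange",circ(J[0],p,g([(103,290),(494,290),(298,96),(298,480)]),.058))
move_l([a[0][0],a[0][1]+.03,.17],down(0),feed=.2); sleep(.2);s,_,_=shot("w21");print(s['position'],s['time_s'])
im=cv2.imread("pics/w21.png");print(wproj(s,p,[a[0][0],a[0][1],.09]));u,v=map(int,wproj(s,p,[a[0][0],a[0][1],.07]))
cv2.imwrite("pics/c21.png",cv2.resize(im[v-55:v+55,u-55:u+55],None,fx=5,fy=5,interpolation=cv2.INTER_CUBIC));print(u,v)
```

```text
stem (array([0.4739, 0.0101, 0.0097]), np.float64(0.0002))
flange (array([0.4739, 0.0107, 0.0236]), np.float64(0.0002))
[0.4746 0.0393 0.1711] 31.2333
(np.float64(313.32655112534815), np.float64(307.8550100615095))
313 293
```

View pics/c21.png

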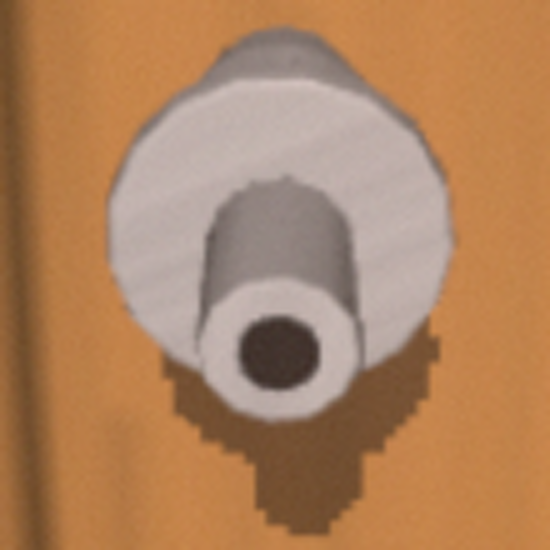

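Run:
```python
from rig import *
from h import *
np.set_printoptions(precision=4,suppress=True)
p=camera_params("wrist");J=pickle.load(open("pics/w20.pkl","rb"));L=pickle.load(open("pics/w21.pkl","rb"))
print("tri",tri(*wray(J[0],p,270+298/6.5-.42,175+371/6.5-.42),*wray(L[0],p,313.4,308.0)))
R=down(0)
move_l([.4739,.0103,.13],R,feed=.15)
print(move_l([.4739,.0103,.087],R,feed=.08,until_force=8)); s=sense();print(s['position'],s['wrist_force'])
command_gripper(.01,60); s=sense(); print(s['time_s'],s['finger_gap'],s['position'],s['wrist_force'])
shot("w22")
move_l([.4739,.0103,.21],R,feed=.12); s,_,_=shot("w23"); print(s['finger_gap'],s['position'],s['wrist_force'])
move_l([.629,-.0938,.21],R,feed=.15); sleep(.3); s,_,_=shot("w24"); print(s['finger_gap'],s['position'],s['wrist_force'],s['time_s'])
im,_=camera("scene");cv2.imwrite("pics/s3.png",cv2.resize(im[195:345,180:350,::-1],None,fx=4,fy=4,interpolation=cv2.INTER_CUBIC))
```

```text
tri (array([0.4739, 0.0103, 0.0905]), np.float64(5.334437478000168e-05))
False
[0.4741 0.0102 0.0871] [0.1903 0.7069 0.0051]
33.075 0.018260558650529675 [0.4739 0.0103 0.0873] [-2.1866  0.4623  6.0071]
0.017975457627422104 [0.4732 0.0103 0.2092] [ 0.3147 -0.707  -4.1935]
0.01857100356412187 [ 0.6288 -0.0934  0.2102] [-0.0279 -0.7912 -4.7105] 36.0417
```

View pics/w24.png

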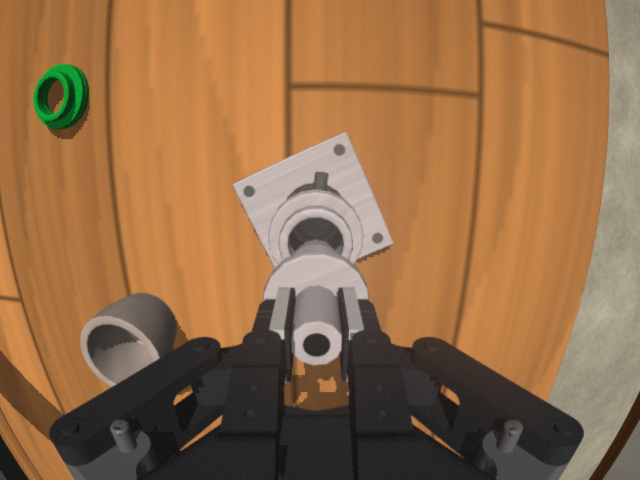

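View pics/s3.png

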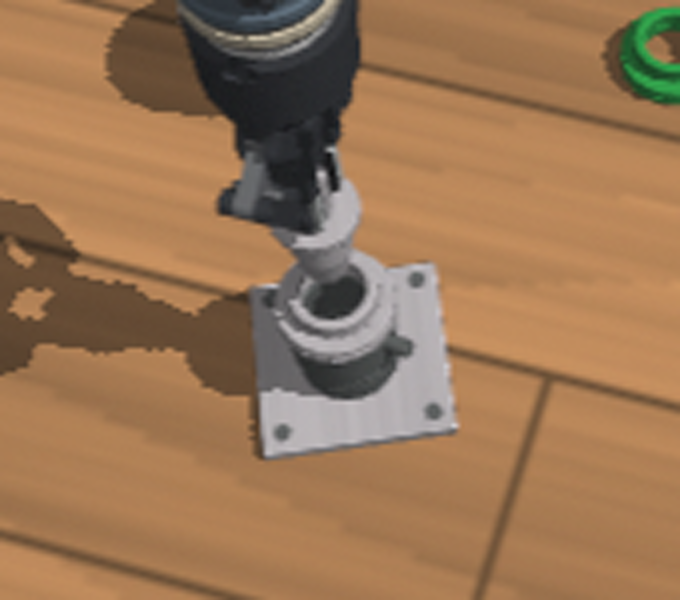

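Run:
```python
from rig import *
from h import *
np.set_printoptions(precision=4,suppress=True)
R=down(0)
r=move_l([.629,-.0938,.17],R,feed=.06,until_force=5); sleep(.2); s=sense();print(r,s['position'],s['wrist_force'])
if not r:
    r=move_l([.629,-.0938,.127],R,feed=.03,until_force=6); s=sense();print(r,s['position'],s['wrist_force'],s['finger_gap'],s['time_s'])
shot("w25")
```

```text
False [ 0.6293 -0.0939  0.1705] [-0.0456  0.171  -4.2539]
True [ 0.629  -0.0938  0.1302] [-1.3595  0.8357  6.9147] 0.017905395844532386 38.3667
```

View pics/w25.png

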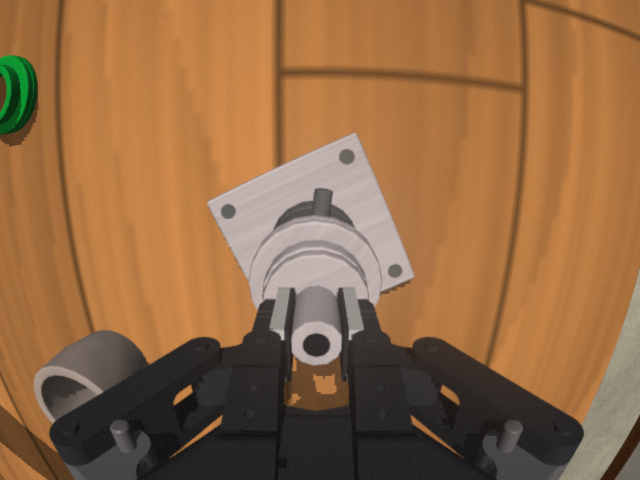

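Contact came at TCP z 0.1302, against 0.130 expected for fully home. I'll release, back off and check.

Run:
```python
from rig import *
from h import *
np.set_printoptions(precision=4,suppress=True)
R=down(0)
command_gripper(.085); sleep(.2); print(sense()['wrist_force'])
move_l([.629,-.0938,.25],R,feed=.12); sleep(.2); s,im,d=shot("w26"); print(s['position'],s['time_s'])
movep([.56,0.05,.3],R); sleep(.3); s2,_,_=shot("w27")
im2,_=camera("scene");cv2.imwrite("pics/s4.png",cv2.resize(im2[235:345,210:330,::-1],None,fx=5,fy=5,interpolation=cv2.INTER_CUBIC));cv2.imwrite("pics/s4full.png",im2[:,:,::-1])
a=cv2.imread("pics/w26.png")
cv2.imwrite("pics/c26.png",cv2.resize(a[160:340,230:410],None,fx=3.3,fy=3.3,interpolation=cv2.INTER_CUBIC))
```

```text
[ 0.3615 -0.1412  0.9078]
[ 0.6287 -0.0937  0.2493] 40.6417
```

View pics/c26.png

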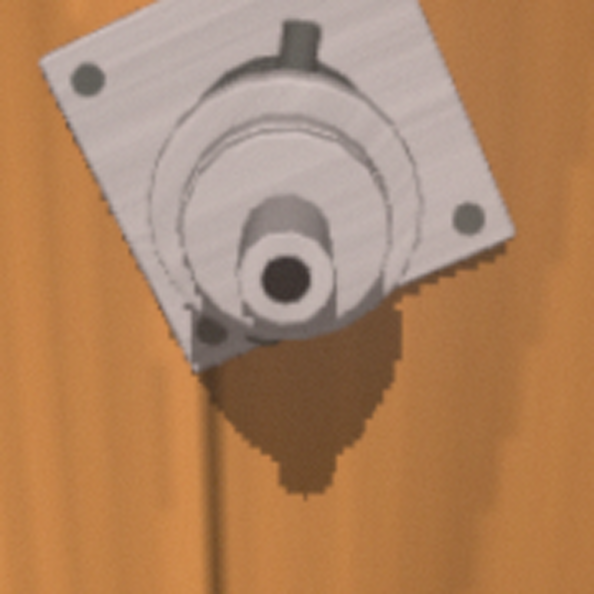

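View pics/s4.png

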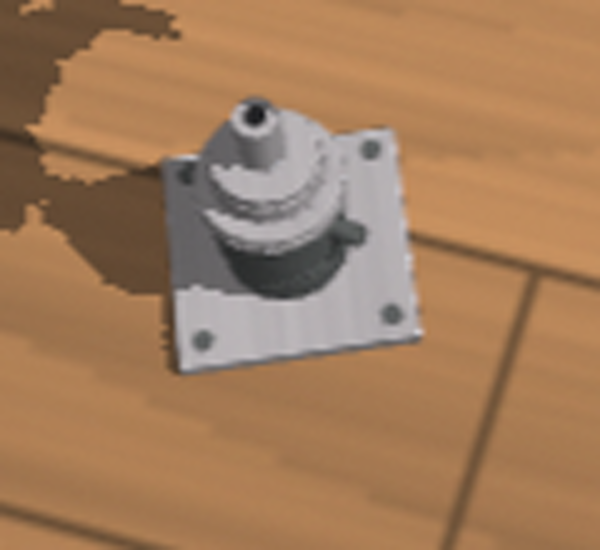

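View pics/s4full.png

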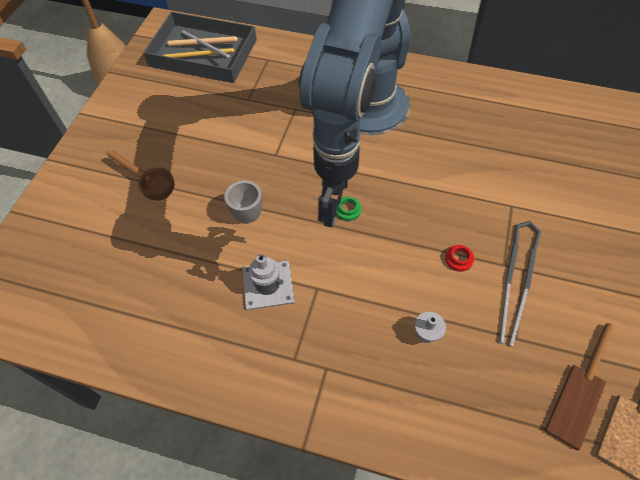

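View pics/w27.png

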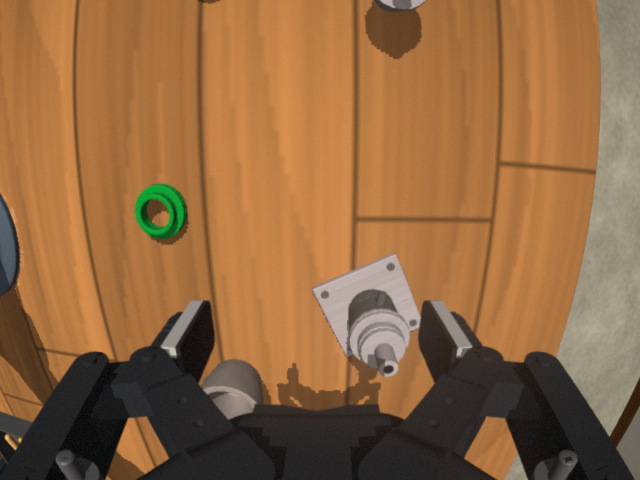

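All four parts are stacked upright and the bystanders are where they were. One last check is the height of the stem top, expected at 0.133.

Run:
```python
from rig import *
from h import *
np.set_printoptions(precision=4,suppress=True)
p=camera_params("wrist");A=pickle.load(open("pics/w26.pkl","rb"));B=pickle.load(open("pics/w27.pkl","rb"))
print(tri(*wray(A[0],p,316.6,244.2),*wray(B[0],p,389.3,369.3)), wproj(B[0],p,[.629,-.0938,.133]))
g=lambda L:[(230+x/3.3-.35,160+y/3.3-.35) for x,y in L]
print("stem",circ(A[0],p,g([(239,279),(334,279),(287,232),(287,325)]),.133),"flange",circ(A[0],p,g([(183,230),(390,230),(287,130)]),.101))
finish_job()
```

```text
(array([ 0.6299, -0.0933,  0.135 ]), np.float64(0.0005077047196551855)) (np.float64(387.75334325312303), np.float64(368.61187240469036))
stem (array([ 0.6296, -0.0941,  0.0097]), np.float64(0.0001)) flange (array([ 0.6296, -0.0934,  0.0234]), np.float64(0.0))
the job is handed in; nothing more can be done
```

I stacked the bottom, mould body, collar ring and slim plunger on the base plate in that order. Each was lowered gently until contact and released, and I handed the job in at about 42 s of the 125 s. It reports no verdict.

- **Seating heights:** each part made contact within about 0.5 mm of the tool height expected when fully home:

| Part | Contact height (mm) | Expected (mm) |
|---|---|---|
| Bottom | 37.6 | 38 |
| Mould | 66.0 | 66 |
| Ring | 104.8 | 104.6 |
| Plunger | 130.2 | 130.3 |

- **Alignment:** the last measured axes all lie within about 2 mm of each other, near (0.629, −0.094).
- **Final views:** all four parts stand upright and nothing was knocked over. The stout plunger, crucible, jacks, wooden block and the green and red rings look unmoved.
- **Disagreements:** two two-view heights were off. The plunger's stem top came out at 135 mm instead of 133 mm in the last check. The ring's top came out at 20.6 mm instead of 25 mm before I picked it up, from two closely spaced views. The contact heights agree with both parts being seated.

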